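# Show the ball dish's label to the code reader

## Task

A carrier dish with a loose steel mixing ball stands on the reagent carousel, under the sampler arm. Turn the carousel one stop anticlockwise (seen from above) so that the dish comes out from under the arm, lift the dish out by its bail, and turn it about a quarter turn in the air so that its code label squarely faces the code reader's window, level with the window and about 5 cm in front of it; finish while still holding it there, steady. Keep the dish level and the ball in the middle of it the whole time, and leave the other things on the deck where they are.

Things in the scene. Friction and masses are not known exactly. Their poses are not given: they have to be found in the camera images.
- carousel (a joint): Turn of the carousel about its upright axis, rad: 0 at the start, growing anticlockwise seen from above. Detents give a stop every 60 degrees (1.047 rad); turning out of one takes about 0.2 N m, and let go within some 20 degrees of a stop it falls into it. It turns freely both ways. Six places 115 mm from the axis: the dish, an empty seat next anticlockwise, four fixed brown bottles 75 mm tall.
- knob_grip (a point): Grip point of the carousel's knob, on the carousel's axis, 76 mm above the deck. The knob is a cream upright bar 58 mm long, 14 mm thick, 52 to 90 mm above the deck, on a round boss 68 mm across. The point turns with the carousel: x along the bar, y across its thickness, z up.
- station: The carousel's fixed cream well, 392 mm across, rim 34 mm above the deck; origin on the deck on the axis. Sampler arm: a post 250 mm from the axis along +x carries an arm 46 mm wide, 92 to 278 mm from the axis, 156 to 212 mm above the deck; its needle hangs to 132 mm above the deck right over the dish's starting place (on +x). One stop on, the dish is 60 degrees from +x, clear of the arm.
- dish_place (a point): Centre of the dish's seat on the carousel's flat grey top (362 mm across, 30 mm above the deck), 115 mm from the axis; turns with the carousel. A raised ring 5 mm high, 74 mm inside, locates the dish's foot.
- dish: Stainless carrier dish, about 0.24 kg, loose: 96 mm across, rim 22 mm high, on a round foot 68 mm across. Origin at the centre of the foot's underside, z up. The floor slopes 6 degrees down to the middle, 12 degrees in its outer half. +x points out through the code label; the bail spans the dish along y, its rods rising from the rim at y = +-46 mm.
- dish_grip (a point): Centre of the bail's black grip sleeve, 71 mm above the dish's origin, over its middle: 12 mm thick (along the dish's x), 50 mm long (along its y), 18 mm high. Grip it from above across its 12 mm. Axes as the dish's.
- dish_middle (a point): Middle of the dish's floor, 7 mm above the dish's origin.
- dish_label (a point): Centre of the outer face of the code label: dark bars on an upright white clip 34 mm wide, 22 mm tall, 8 mm thick, on the rim at the dish's +x: 53.5 mm from the dish's axis, 20 mm above its origin; it faces along the dish's +x.
- ball_center (a point): Centre of the loose polished steel ball, 24 mm in diameter, 57 g, which rests in the middle of the dish, its top 31 mm above the dish's origin.
- reader: Code reader, fixed on a stand to the left of the carousel: a cream housing with a black front, 80 mm deep, 52 mm wide, 60 mm high, 110 to 170 mm above the deck. Origin on the deck under the housing. Its window, in the black front, looks along the reader's -x; the cable leaves at the back.
- reader_window (a point): Centre of the reader's dark window, 140 mm above the deck; axes as the reader's: it looks along -x, so a label that faces it squarely has the dish's +x along the reader's +x and lies on the negative x side of this point.
- spare_dish: Bystander: an empty carrier dish of the same make with a blank clip, no ball, on the deck.
- loose_bottle: Bystander: brown reagent bottle with a white cap, 56 x 34 mm, 76 mm tall.
- amber_bottle: Bystander: brown reagent bottle without a cap, 56 x 34 mm, 73 mm tall.
- pot: Bystander: white screw-top pot, 52 mm across, 55 mm tall.
- cap_a: Bystander: tube cap, 20 mm across, 21 mm tall.
- cap_b: Bystander: tube cap, 20 mm across, 21 mm tall.
- pipettor: Bystander: hand pipettor lying on the deck, about 220 mm long, 22 mm thick.
There are look-alikes about, which are no part of the job. What is shaped like the dish but green is not meant.

How it is judged (in metres and radians):
On the way, in this order (a step that is already met when the one before it is completed fails the run):
1. the carousel rests in the next stop anticlockwise, with the dish still standing in its seat (value of joint carousel between 0.957 and 1.137 rad and velocity of joint carousel between -0.1 and 0.1 rad/s and distance between dish and dish_place below 0.008 m), for 0.3 s.
2. the dish is lifted clear of the carousel, in the gripper (height (world z) of dish above 0.055 m and contact force between the fingers and dish above 1 N and angle between dish's own z axis and vertical below 0.15 rad), for 0.2 s.
At the end, for the whole second after the job is handed in: Held still in the air, off carousel and reader: label 25-80 mm before the window, within 15 mm of its middle sideways and in height, facing it within 10 degrees; dish level within 5 degrees, ball within 10 mm of its middle; carousel within 5 degrees of its next stop (x of dish_label in the frame of reader_window between -0.08 and -0.025 m and y of dish_label in the frame of reader_window between -0.015 and 0.015 m and z of dish_label in the frame of reader_window between -0.015 and 0.015 m and angle between the x axis of dish and the x axis of reader_window, either way round below 0.17 rad and x of dish in the frame of reader_window below -0.065 m and angle between dish's own z axis and vertical below 0.087 rad and horizontal distance between ball_center and dish_middle below 0.01 m and distance between ball_center and dish_middle below 0.018 m and linear speed of dish below 0.02 m/s and contact force between the fingers and dish above 1 N and contact force between dish and station below 0.1 N and contact force between dish and reader below 0.1 N and value of joint carousel between 0.957 and 1.137 rad); the arm keeps its last pose, push and grip.
It fails at once if the ball leaves the middle of the dish (more than 22 mm off) (distance between ball_center and dish_middle above 0.0255 m).
It fails at once if the dish is tipped by more than 11 degrees (angle between dish's own z axis and vertical above 0.2 rad).
It fails at once if a bystander on the deck is displaced by more than 20 mm (distance of any of spare_dish, loose_bottle, amber_bottle, pot, cap_a, cap_b, pipettor from where it was at the start of the episode above 0.02 m).
It also fails if it takes over 64 s, if anything falls off the work surface, if the arm or the gripper's body presses on something with over 40 N, if the wrist force passes 120 N, or if a joint passes its speed limit or range.

## Robot

A 6-joint arm with a two-finger parallel gripper is mounted at the origin on the work surface. World frame = base frame: x ahead of the robot, y to its left, z up, the work surface at z = 0. Lengths are in m, angles in degrees, forces in N, time in s.
With the tool pointing down it reaches from about 0.375 to 0.9 m from the base axis. Payload 3.1 kg.
Tool frame: the origin (TCP) lies on the centre line of the jaws, within the pads' length; the fingertips stand 8 mm ahead of it and the grasp point (between the pads) lies 11 mm behind it (bot.tip_extent is the distance from the TCP to the fingertips, in m); z points along the fingers, y is the line along which they close (so a half turn about z gives the same grasp; the last joint's range is limited). The gripper opens to 87 mm and grips with 3 to 60 N. Pads are 19 mm wide; open, the fingers measure 117 mm over their backs; the gripper's body (75 mm by 190 mm) begins 51 mm behind the grasp point.
Start: joints at [-80.587, 30.224, 82.088, -0, 67.689, -10.227], TCP at [0.21, -0.589, 0.231] pointing down, gripper open.
Joint ranges: [-176.69, 176.69], [-43.24, 126.21], [12.49, 139.97], [-82, 262], [0, 151.66], [-163.58, 163.58]. Speed limits (degrees/s): [159.86, 159.86, 180, 180, 180, 180].

## Interface

Orientations are given as a 3x3 rotation matrix whose columns are the frame's x, y, z axes.
In Python, from rig import bot, vision, workorder gives the robot as it stands.
- The arm moves only by the shell command python3 -m handwheel 'ROWS'. ROWS is JSON, a list of rows, each an object with "delta_rot": the turn, a rotation vector about the tool's x, y, z in rad, a list of three; "xyz": the shift along the tool's x, y, z in mm, a list of three; "hand": the closure, from -1 (fully open) to 1 (shut). A call has exactly 5 rows; each row is the pose to reach, as a shift and turn from the pose commanded when the call began, along the tool's axes at that moment; what a row does not reach only later rows make up. A row lasts 1/8 s, in which the tool goes at most 62.5 mm and 10.7 degrees, less where a joint would pass 70% of its speed; a pose out of reach is approached as far as the arm can. A call with a gripper value outside its range is refused whole. The fingers move at their own pace and stop on an object; the grip force is fixed at half the most. Time passes only in rows, so rows that repeat a pose let the fingers close, or fill a call up. It gives the time, the measured TCP pose, the force, the opening and the grip force at its end, in the units of the state.
- bot.read_state(): the state, without advancing time (a new reading comes with each control period).
- vision.capture(name): name is "scene" or "top" or "wrist"; returns the picture (384x512x3 uint8, red, green, blue); there is no depth.
- vision.camera_model(name): a dict with "camera_matrix" (3x3 intrinsics, pixels), "camera_from_world" (4x4, takes a point from world to camera coordinates). Camera axes: x right, y up, looking along -z (the intrinsics and any distortion apply to the point x, -y, -z); pixel columns grow to the right and rows downward; lengths in m; the calibration is good to about 2 mm. A picture is of the moment at which its call begins: read the wrist's pose just before it. camera_model takes no time and is no camera call; for the wrist camera it gives the pose at the moment of the call.
- workorder.hand_in(): hands the job in; it is judged then, once.
The state is a dict: "time_s": time; "joint_positions": joint angles; "qvel": joint speeds; "tau": joint torques, N m; "position": TCP position; "tcp_rot": TCP orientation; "force": force on the tool from outside, world axes, zero at the start; "moment": the same for the moment, N m; "opening": opening from 0.0 (shut) to 1.0 (fully open); "grasp_force": force on a finger pad.
Only numpy, scipy, OpenCV 4.12 (cv2) and the standard library are available. Lean on these libraries where they do the work, as an engineer would, in place of code of your own. Each camera call takes 0.05 s, during which the arm holds its last target. There are 200 camera calls.

## Working session

There is one attempt and no reset: what is moved stays moved. The work goes in short steps, Python scripts to look and compute and a shell command to move; the robot and the scene stay as the last step left them, time stands still between calls to the robot, and variables do not carry over. Pictures are saved under pics/ and viewed, at most 10 in all, crops included, and the job is handed in when it is done.

```bash
mkdir -p pics; ls; python3 - <<'E'
from rig import bot,vision,workorder
import cv2,numpy as np
for n in("top","scene"):
    im=vision.capture(n);cv2.imwrite(f"pics/{n}0.png",cv2.cvtColor(im,cv2.COLOR_RGB2BGR))
    m=vision.camera_model(n);print(n,np.round(m["camera_matrix"],1).tolist(),np.round(m["camera_from_world"],3).tolist(),[k for k in m])
s=bot.read_state();print(s["time_s"],s["position"],np.round(s["tcp_rot"],3).tolist(),s["opening"])
E
```

```text
pics
top [[458.1, 0.0, 256.9], [0.0, 458.1, 193.3], [0.0, 0.0, 1.0]] [[0.008, -1.0, 0.003, -0.054], [0.997, 0.009, 0.083, -0.507], [-0.083, 0.003, 0.997, -1.454], [0.0, 0.0, 0.0, 1.0]] ['camera_matrix', 'camera_from_world']
scene [[403.1, 0.0, 254.6], [0.0, 403.1, 188.3], [0.0, 0.0, 1.0]] [[-0.233, 0.973, 0.011, 0.144], [-0.726, -0.181, 0.663, 0.302], [0.647, 0.146, 0.748, -1.556], [0.0, 0.0, 0.0, 1.0]] ['camera_matrix', 'camera_from_world']
0.1 [ 0.20998092 -0.58798329  0.22964595] [[0.942, 0.336, -0.0], [0.336, -0.942, 0.002], [0.0, -0.002, -1.0]] 0.9972032565520841
```

View pics/top0.png

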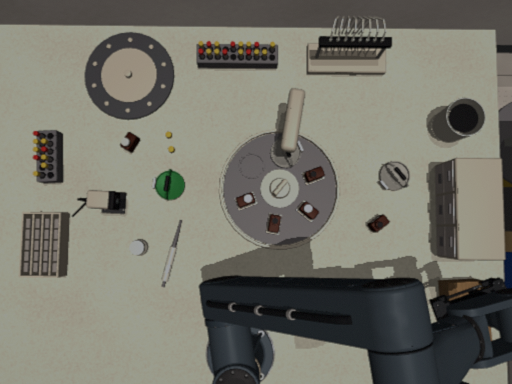

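View pics/scene0.png

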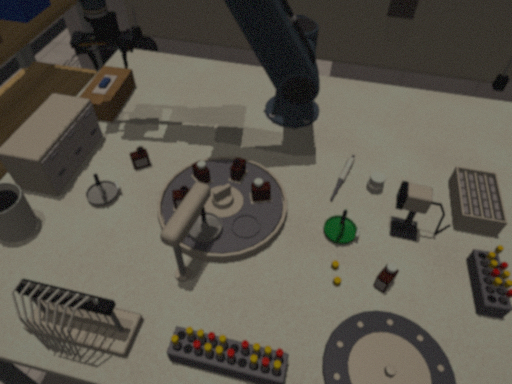

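The top view shows the carousel at about (280,188), the dish under the arm at (286,152), the empty seat at (251,166) and the reader at (105,200) facing right. The scene view shows the same layout from the far side. I'll zoom in on the knob, dish and reader.

```bash
python3 - <<'E'
import cv2,numpy as np
a=cv2.imread("pics/top0.png");b=cv2.imread("pics/scene0.png")
r=lambda im,x,y,w,h,W,H:cv2.resize(im[y:y+h,x:x+w],(W,H),interpolation=cv2.INTER_CUBIC)
A=r(a,210,110,140,140,400,400) ; B=r(b,150,150,140,140,400,400)
C=r(a,60,160,140,70,400,200); D=r(b,320,160,140,70,400,200)
im=np.vstack([np.hstack([A,B]),np.hstack([C,D])])
cv2.imwrite("pics/z1.png",np.clip(im*1.5,0,255).astype(np.uint8))
E
```

```text
(no output)
```

View pics/z1.png

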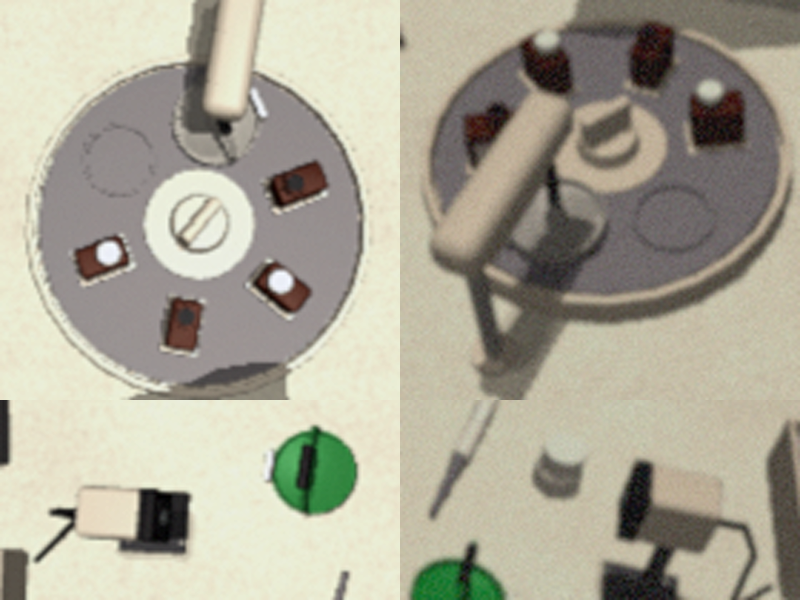

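Label points down-right of the arm (about −60° in world), and the knob bar lies at about −40°. I'll turn those into numbers now.

```bash
cat > h.py <<'E'
import numpy as np,cv2
from rig import bot,vision,workorder
def ray(m,uv):
    K=np.array(m["camera_matrix"]);T=np.array(m["camera_from_world"])
    d=np.linalg.inv(K)@[uv[0],uv[1],1];d=np.array([d[0],-d[1],-d[2]])
    R=T[:3,:3];return -R.T@T[:3,3],R.T@d
def onz(m,uv,z):
    o,d=ray(m,uv);return o+d*(z-o[2])/d[2]
def proj(m,p):
    T=np.array(m["camera_from_world"]);c=T[:3,:3]@np.array(p)+T[:3,3];q=np.array(m["camera_matrix"])@[c[0],-c[1],-c[2]];return q[:2]/q[2]
def tool(p):
    s=bot.read_state();return np.round(np.array(s["tcp_rot"]).T@(np.array(p)-s["position"])*1000,1)
def cap(n,name):
    m=vision.camera_model(n);im=vision.capture(n);cv2.imwrite(f"pics/{name}.png",cv2.cvtColor(im,cv2.COLOR_RGB2BGR));return m,im
E
python3 - <<'E'
from h import *
m=vision.camera_model("top");P=lambda x,y:(210+x/2.857,110+y/2.857);Q=lambda x,y:(60+x/2.857,160+y/2.857)
k=onz(m,P(201,222),.09);print("knob",k)
b=onz(m,P(220,200),.09)-onz(m,P(182,245),.09);print("bar",np.degrees(np.arctan2(b[1],b[0])),np.linalg.norm(b))
bo=onz(m,P(199,224),.03);print("disc",bo)
e=onz(m,P(117,160),.03);v=e-k;print("empty seat ang",np.degrees(np.arctan2(v[1],v[0])),np.linalg.norm(v[:2]))
l=onz(m,P(259,103),.06);print("label",l)
print("reader cream left",onz(m,Q(77,512-400),.17),"cream right",onz(m,Q(140,113),.17))
print("tool to knob above",tool([k[0],k[1],.2]))
M=vision.camera_model("wrist");T=np.array(M["camera_from_world"]);s=bot.read_state()
print("cam in tool",np.array(s["tcp_rot"]).T@(-T[:3,:3].T@T[:3,3]-s["position"]), (T[:3,:3]@np.array(s["tcp_rot"])).round(2).tolist(),M["camera_matrix"][0])
E
```

```text
knob [ 0.51994726 -0.12175299  0.09      ]
bar -39.71621881749224 0.06368367212112469
disc [ 0.52344141 -0.1227599   0.03      ]
empty seat ang 50.67553987511722 0.11849059185589793
label [ 0.65577943 -0.18708237  0.06      ]
reader cream left [0.47406112 0.4411472  0.17      ] cream right [0.47359315 0.37748779 0.17      ]
tool to knob above [ 448.6 -334.8   30.4]
cam in tool [ 8.14670627e-02 -2.74189305e-05 -1.55387366e-01] [[-0.0, 1.0, 0.0], [0.96, 0.0, 0.29], [0.29, 0.0, -0.96]] [303.81529369   0.         258.81716722]
```

```bash
python3 -m handwheel '[{"xyz":[45,-33,0],"delta_rot":[0,0,0.1],"hand":-1},{"xyz":[90,-67,0],"delta_rot":[0,0,0.2],"hand":-1},{"xyz":[135,-100,0],"delta_rot":[0,0,0.3],"hand":-1},{"xyz":[180,-134,0],"delta_rot":[0,0,0.4],"hand":-1},{"xyz":[225,-168,0],"delta_rot":[0,0,0.5],"hand":-1}]'
python3 - <<'E'
from h import *
print(tool([.521,-.122,.2]))
E
```

```text
time_s: 0.72
position: [0.3662, -0.353, 0.2303]
tcp_rot: [[0.987, -0.16, -0.0], [-0.16, -0.987, 0.0], [-0.0, -0.0, -1.0]]
force: [-0.6, -0.2, 0.8]
opening: 1.0
grasp_force: 0.0
[ 115.8 -252.9   30.4]
```

```bash
python3 -m handwheel '[{"xyz":[24,-52,0],"delta_rot":[0,0,0.11],"hand":-1},{"xyz":[48,-104,0],"delta_rot":[0,0,0.22],"hand":-1},{"xyz":[72,-156,0],"delta_rot":[0,0,0.33],"hand":-1},{"xyz":[96,-210,0],"delta_rot":[0,0,0.44],"hand":-1},{"xyz":[116,-253,0],"delta_rot":[0,0,0.53],"hand":-1}]'
python3 - <<'E'
from h import *
m,im=cap("wrist","w1")
print(tool([.521,-.122,.2]),[proj(m,[.521,-.122,z]).round(0).tolist() for z in(.09,.03)])
E
```

```text
time_s: 1.35
position: [0.5204, -0.1208, 0.2303]
tcp_rot: [[0.772, -0.636, -0.0], [-0.636, -0.772, 0.0], [-0.001, 0.0, -1.0]]
force: [0.4, -0.3, -0.9]
opening: 0.994
grasp_force: 0.0
[ 1.9  5.6 30.4] [[260.0, 181.0], [260.0, 168.0]]
```

View pics/w1.png

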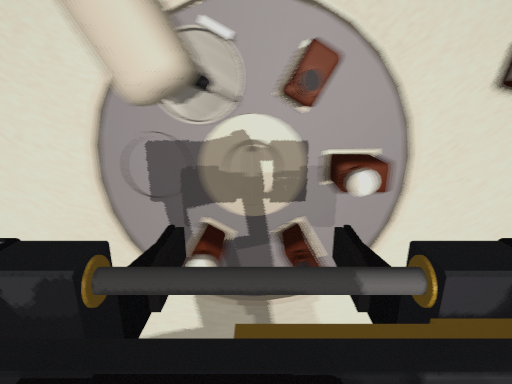

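The wrist view shows the cream boss at about (252,165) with the bar near (262,170), in the gripper's shadow and blurred by motion. I'll let it settle and zoom in.

```bash
python3 -m handwheel '[{"xyz":[0,0,0],"delta_rot":[0,0,0],"hand":-1},{"xyz":[0,0,0],"delta_rot":[0,0,0],"hand":-1},{"xyz":[0,0,0],"delta_rot":[0,0,0],"hand":-1},{"xyz":[0,0,0],"delta_rot":[0,0,0],"hand":-1},{"xyz":[0,0,0],"delta_rot":[0,0,0],"hand":-1}]'
python3 - <<'E'
from h import *
m,im=cap("wrist","w2")
c=cv2.cvtColor(im[100:220,180:340],cv2.COLOR_RGB2BGR)
c=cv2.resize(c,(800,600),interpolation=cv2.INTER_CUBIC);cv2.imwrite("pics/w2c.png",np.clip(c*1.4,0,255).astype(np.uint8))
print(tool([.521,-.122,.2]),[proj(m,[.521,-.122,z]).round(0).tolist() for z in(.09,.03)])
E
```

```text
time_s: 2.02
position: [0.5195, -0.1237, 0.2306]
tcp_rot: [[0.772, -0.635, -0.0], [-0.635, -0.772, -0.0], [-0.0, 0.0, -1.0]]
force: [0.7, 0.3, -0.8]
opening: 1.002
grasp_force: 0.0
[ 0.2 -2.1 30.6] [[258.0, 182.0], [258.0, 169.0]]
```

View pics/w2c.png

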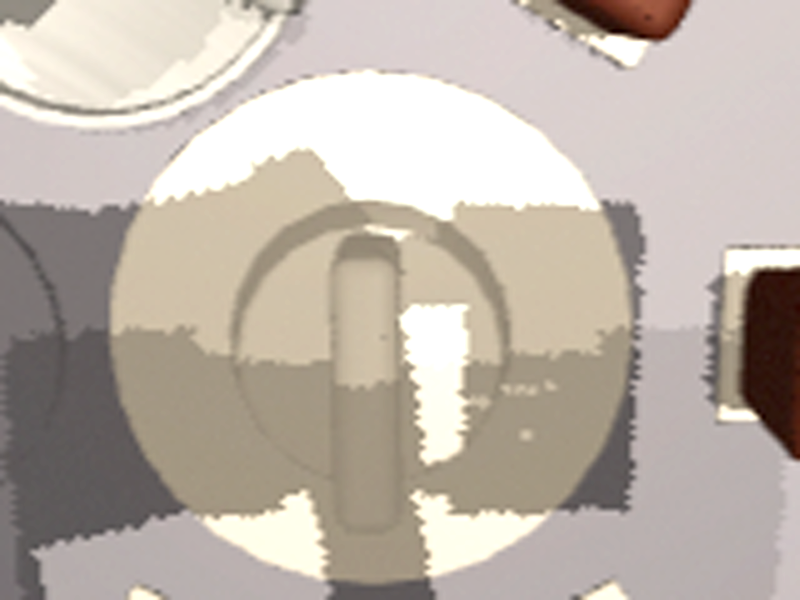

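The bar is well aligned with the tool (upright in the image), and its top's centre is at wrist pixel (253.2,179.2).

```bash
python3 - <<'E'
from h import *
m=vision.camera_model("wrist");k=onz(m,(253.2,179.2),.09);print(k,tool([k[0],k[1],.065]))
E
```

```text
[ 0.52603283 -0.12032435  0.09      ] [  3.   -6.6 165.6]
```

```bash
python3 -m handwheel '[{"xyz":[2,-6,30],"delta_rot":[0,0,0],"hand":-1},{"xyz":[2,-6,70],"delta_rot":[0,0,0],"hand":-1},{"xyz":[2,-6,110],"delta_rot":[0,0,0],"hand":-1},{"xyz":[2,-6,145],"delta_rot":[0,0,0],"hand":-1},{"xyz":[2,-6,164],"delta_rot":[0,0,0],"hand":-1}]' &&  python3 -m handwheel '[{"xyz":[0,0,0],"delta_rot":[0,0,0],"hand":0.2},{"xyz":[0,0,0],"delta_rot":[0,0,0],"hand":0.5},{"xyz":[0,0,0],"delta_rot":[0,0,0],"hand":0.6},{"xyz":[0,0,0],"delta_rot":[0,0,0],"hand":0.8},{"xyz":[0,0,0],"delta_rot":[0,0,0],"hand":1}]'
```

```text
time_s: 2.7
position: [0.5242, -0.1194, 0.0647]
tcp_rot: [[0.773, -0.635, -0.002], [-0.635, -0.773, 0.001], [-0.003, 0.001, -1.0]]
force: [-0.1, 0.3, 0.3]
opening: 1.001
grasp_force: 0.0
time_s: 3.32
position: [0.5253, -0.1197, 0.0671]
tcp_rot: [[0.773, -0.634, 0.001], [-0.634, -0.773, -0.0], [0.001, -0.0, -1.0]]
force: [0.4, -0.6, 0.4]
opening: 0.516
grasp_force: 0.0
```

```bash
python3 -m handwheel '[{"xyz":[0,0,0],"delta_rot":[0,0,0],"hand":1},{"xyz":[0,0,0],"delta_rot":[0,0,0],"hand":1},{"xyz":[0,0,0],"delta_rot":[0,0,0],"hand":1},{"xyz":[0,0,0],"delta_rot":[0,0,0],"hand":1},{"xyz":[0,0,0],"delta_rot":[0,0,0],"hand":1}]'
```

```text
time_s: 3.95
position: [0.5247, -0.1201, 0.0665]
tcp_rot: [[0.773, -0.634, -0.001], [-0.634, -0.773, -0.001], [-0.0, 0.001, -1.0]]
force: [-1.9, -2.8, 0.8]
opening: 0.162
grasp_force: 30.0
```

```bash
python3 -m handwheel '[{"xyz":[0,0,0],"delta_rot":[0,0,-0.02],"hand":1},{"xyz":[0,0,0],"delta_rot":[0,0,-0.06],"hand":1},{"xyz":[0,0,0],"delta_rot":[0,0,-0.12],"hand":1},{"xyz":[0,0,0],"delta_rot":[0,0,-0.18],"hand":1},{"xyz":[0,0,0],"delta_rot":[0,0,-0.24],"hand":1}]' && python3 -m handwheel '[{"xyz":[0,0,0],"delta_rot":[0,0,-0.06],"hand":1},{"xyz":[0,0,0],"delta_rot":[0,0,-0.12],"hand":1},{"xyz":[0,0,0],"delta_rot":[0,0,-0.18],"hand":1},{"xyz":[0,0,0],"delta_rot":[0,0,-0.24],"hand":1},{"xyz":[0,0,0],"delta_rot":[0,0,-0.3],"hand":1}]'
```

```text
time_s: 4.58
position: [0.5245, -0.1202, 0.0665]
tcp_rot: [[0.902, -0.431, -0.001], [-0.431, -0.902, -0.0], [-0.001, 0.001, -1.0]]
force: [-3.7, -5.2, 0.3]
opening: 0.158
grasp_force: 30.0
time_s: 5.2
position: [0.5245, -0.1205, 0.0665]
tcp_rot: [[0.99, -0.144, -0.001], [-0.144, -0.99, -0.001], [-0.001, 0.001, -1.0]]
force: [-3.8, -5.8, 0.1]
opening: 0.158
grasp_force: 30.0
```

```bash
python3 -m handwheel '[{"xyz":[0,0,0],"delta_rot":[0,0,-0.06],"hand":1},{"xyz":[0,0,0],"delta_rot":[0,0,-0.12],"hand":1},{"xyz":[0,0,0],"delta_rot":[0,0,-0.18],"hand":1},{"xyz":[0,0,0],"delta_rot":[0,0,-0.24],"hand":1},{"xyz":[0,0,0],"delta_rot":[0,0,-0.3],"hand":1}]' && python3 -m handwheel '[{"xyz":[0,0,0],"delta_rot":[0,0,-0.06],"hand":1},{"xyz":[0,0,0],"delta_rot":[0,0,-0.11],"hand":1},{"xyz":[0,0,0],"delta_rot":[0,0,-0.16],"hand":1},{"xyz":[0,0,0],"delta_rot":[0,0,-0.19],"hand":1},{"xyz":[0,0,0],"delta_rot":[0,0,-0.207],"hand":1}]' && python3 -m handwheel '[{"xyz":[0,0,0],"delta_rot":[0,0,0],"hand":1},{"xyz":[0,0,0],"delta_rot":[0,0,0],"hand":1},{"xyz":[0,0,0],"delta_rot":[0,0,0],"hand":-1},{"xyz":[0,0,0],"delta_rot":[0,0,0],"hand":-1},{"xyz":[0,0,0],"delta_rot":[0,0,0],"hand":-1}]'
```

```text
time_s: 5.82
position: [0.5245, -0.1207, 0.0665]
tcp_rot: [[0.988, 0.156, -0.001], [0.156, -0.988, -0.002], [-0.001, 0.001, -1.0]]
force: [-4.1, -6.1, 0.9]
opening: 0.16
grasp_force: 30.0
time_s: 6.45
position: [0.5246, -0.1208, 0.0665]
tcp_rot: [[0.935, 0.354, -0.001], [0.354, -0.935, -0.002], [-0.002, 0.001, -1.0]]
force: [-3.3, -5.7, 0.3]
opening: 0.159
grasp_force: 30.0
time_s: 7.08
position: [0.5253, -0.1193, 0.0666]
tcp_rot: [[0.936, 0.352, 0.0], [0.352, -0.936, 0.0], [0.0, -0.0, -1.0]]
force: [-0.3, -0.6, -0.2]
opening: 0.417
grasp_force: 0.0
```

```bash
python3 -m handwheel '[{"xyz":[0,0,0],"delta_rot":[0,0,0],"hand":-1},{"xyz":[0,0,0],"delta_rot":[0,0,0],"hand":-1},{"xyz":[0,0,-30],"delta_rot":[0,0,0],"hand":-1},{"xyz":[0,0,-80],"delta_rot":[0,0,0],"hand":-1},{"xyz":[0,0,-140],"delta_rot":[0,0,0],"hand":-1}]' 
python3 - <<'E'
from h import *
print(tool([.5976,-.0318,.23]))
E
```

```text
time_s: 7.7
position: [0.5243, -0.1193, 0.2071]
tcp_rot: [[0.936, 0.352, -0.003], [0.352, -0.936, 0.001], [-0.002, -0.002, -1.0]]
force: [1.2, -0.7, -0.6]
opening: 0.961
grasp_force: 0.0
[ 99.4 -56.1 -23. ]
```

```bash
python3 -m handwheel '[{"xyz":[20,-11,-23],"delta_rot":[0,0,-0.18],"hand":-1},{"xyz":[40,-22,-23],"delta_rot":[0,0,-0.36],"hand":-1},{"xyz":[60,-33,-23],"delta_rot":[0,0,-0.54],"hand":-1},{"xyz":[80,-45,-23],"delta_rot":[0,0,-0.72],"hand":-1},{"xyz":[99,-56,-23],"delta_rot":[0,0,-0.9],"hand":-1}]' && python3 -m handwheel '[{"xyz":[0,0,0],"delta_rot":[0,0,-0.16],"hand":-1},{"xyz":[0,0,0],"delta_rot":[0,0,-0.3],"hand":-1},{"xyz":[0,0,0],"delta_rot":[0,0,-0.3],"hand":-1},{"xyz":[0,0,0],"delta_rot":[0,0,-0.3],"hand":-1},{"xyz":[0,0,0],"delta_rot":[0,0,-0.3],"hand":-1}]' 
python3 - <<'E'
from h import *
m,im=cap("wrist","w3");cap("top","t3")
print([proj(m,[.5976,-.0318,z]).round(0).tolist() for z in(.11,.03)],tool([.5976,-.0318,.09]))
c=cv2.cvtColor(im[60:240,140:380],cv2.COLOR_RGB2BGR)
c=cv2.resize(c,(800,600),interpolation=cv2.INTER_CUBIC);cv2.imwrite("pics/w3c.png",np.clip(c*1.3,0,255).astype(np.uint8))
E
```

```text
time_s: 8.32
position: [0.5982, -0.0316, 0.2295]
tcp_rot: [[0.3, 0.954, -0.0], [0.954, -0.3, 0.0], [0.0, -0.0, -1.0]]
force: [-0.5, -0.6, -0.1]
opening: 1.0
grasp_force: 0.0
time_s: 8.95
position: [0.598, -0.0325, 0.2295]
tcp_rot: [[0.012, 1.0, -0.0], [1.0, -0.012, 0.0], [0.0, -0.0, -1.0]]
force: [0.8, -0.8, 0.5]
opening: 1.001
grasp_force: 0.0
[[258.0, 188.0], [258.0, 169.0]] [  0.7  -0.4 139.5]
```

View pics/w3c.png

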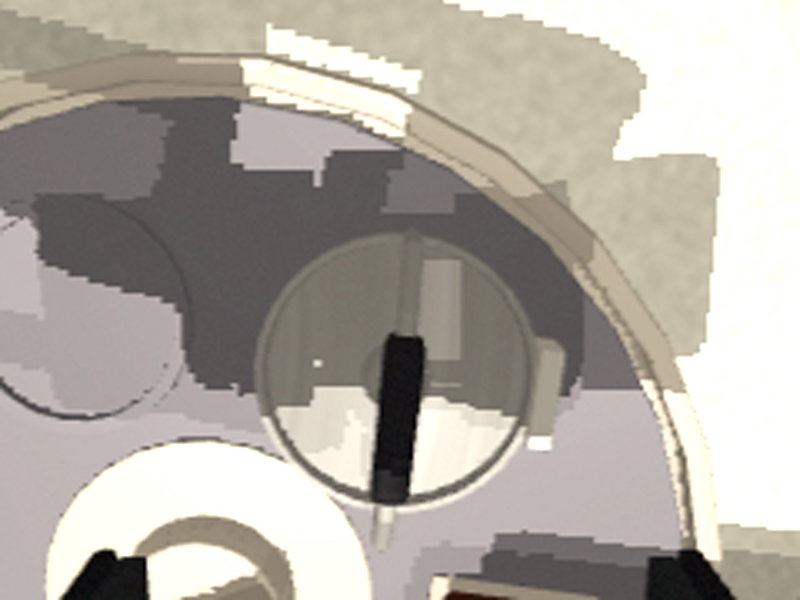

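The dish is out from under the arm, with its sleeve centred at about wrist pixel (260,185), tilted about 6° clockwise, and the label on the right. I'll measure it with a mask.

```bash
python3 - <<'E'
from h import *
m=vision.camera_model("wrist");im=cv2.imread("pics/w3.png")
k=(im.max(2)<25).astype(np.uint8);k[:150]=0;k[225:]=0;k[:,:235]=0;k[:,:][:,290:]=0
n,L,S,C=cv2.connectedComponentsWithStats(k);i=1+S[1:,4].argmax()
pts=np.argwhere(L==i)[:,::-1].astype(np.float32);r=cv2.minAreaRect(pts);print(S[i],r)
b=cv2.boxPoints(r);b=b[b[:,1].argsort()];a,c=onz(m,b[:2].mean(0),.11),onz(m,b[2:].mean(0),.11);d=a-c
print(a,c,np.linalg.norm(d),"dish y",np.degrees(np.arctan2(d[1],d[0])),(a+c)/2,tool(((a+c)/2)*[1,1,0]+[0,0,.09]))
g=onz(m,(140+399/3.333,60+418/3.333),.11);print(g)
a,c=onz(m,(140+415/3.333,60+237/3.333),.06),onz(m,(140+383/3.333,60+545/3.333),.06);d=a-c;print("rods",np.degrees(np.arctan2(d[1],d[0])))
E
```

```text
[252 161  15  45 456] ((259.1097412109375, 182.51220703125), (11.374448776245117, 44.06218719482422), 6.340191841125488)
[ 0.60131809 -0.00569586  0.11      ] [ 0.59622919 -0.04818612  0.11      ] 0.042793907097505655 dish y 83.17043419836054 [ 0.59877364 -0.02694099  0.11      ] [  5.5   0.8 139.5]
[ 0.59936024 -0.02931056  0.11      ]
rods 83.56858035643818
```

```bash
python3 -m handwheel '[{"xyz":[3,1,25],"delta_rot":[0,0,0.1],"hand":-1},{"xyz":[3,1,60],"delta_rot":[0,0,0.107],"hand":-1},{"xyz":[3,1,95],"delta_rot":[0,0,0.107],"hand":-1},{"xyz":[3,1,125],"delta_rot":[0,0,0.107],"hand":-1},{"xyz":[3,1,139],"delta_rot":[0,0,0.107],"hand":-1}]' && python3 -m handwheel '[{"xyz":[0,0,0],"delta_rot":[0,0,0],"hand":0.2},{"xyz":[0,0,0],"delta_rot":[0,0,0],"hand":0.4},{"xyz":[0,0,0],"delta_rot":[0,0,0],"hand":0.55},{"xyz":[0,0,0],"delta_rot":[0,0,0],"hand":0.6},{"xyz":[0,0,0],"delta_rot":[0,0,0],"hand":0.6}]'
python3 - <<'E'
from h import *
m,im=cap("wrist","w4")
c=cv2.cvtColor(im[100:280,140:380],cv2.COLOR_RGB2BGR)
c=cv2.resize(c,(800,600),interpolation=cv2.INTER_CUBIC);cv2.imwrite("pics/w4c.png",np.clip(c*1.5,0,255).astype(np.uint8))
E
```

```text
time_s: 9.68
position: [0.5981, -0.0293, 0.0889]
tcp_rot: [[0.118, 0.993, -0.003], [0.993, -0.118, 0.001], [0.0, -0.003, -1.0]]
force: [-0.2, -0.1, -0.5]
opening: 1.002
grasp_force: 0.0
time_s: 10.3
position: [0.5992, -0.0294, 0.091]
tcp_rot: [[0.118, 0.993, 0.001], [0.993, -0.118, -0.0], [-0.0, 0.001, -1.0]]
force: [-0.7, -0.6, 0.3]
opening: 0.516
grasp_force: 0.0
```

View pics/w4c.png

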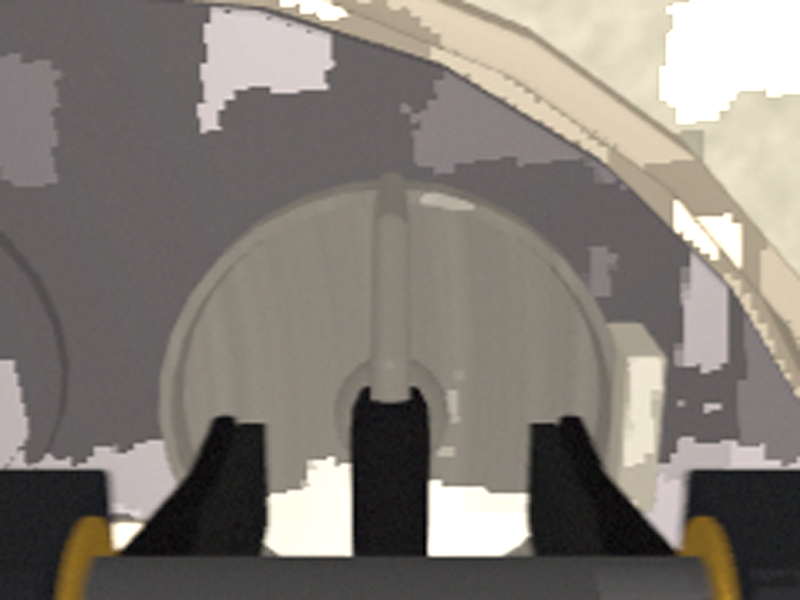

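The bail lies upright between the fingers, the sleeve (centre 390) is centred to about 1 mm, and the ball is in the middle. I'll close now.

```bash
python3 -m handwheel '[{"xyz":[0,0,0],"delta_rot":[0,0,0],"hand":0.7},{"xyz":[0,0,0],"delta_rot":[0,0,0],"hand":0.8},{"xyz":[0,0,0],"delta_rot":[0,0,0],"hand":1},{"xyz":[0,0,0],"delta_rot":[0,0,0],"hand":1},{"xyz":[0,0,0],"delta_rot":[0,0,0],"hand":1}]' && python3 -m handwheel '[{"xyz":[0,0,0],"delta_rot":[0,0,0],"hand":1},{"xyz":[0,0,0],"delta_rot":[0,0,0],"hand":1},{"xyz":[0,0,-1],"delta_rot":[0,0,0],"hand":1},{"xyz":[0,0,-3],"delta_rot":[0,0,0],"hand":1},{"xyz":[0,0,-6],"delta_rot":[0,0,0],"hand":1}]'
python3 - <<'E'
from h import *
# reader from top picture: black/cream contour in t3
im=cv2.imread("pics/t3.png");c=im[180:225,70:140].astype(int)
hsv=cv2.cvtColor(im,cv2.COLOR_BGR2HSV)
print(im[201,80:132].max(1).tolist());print(im[185:222,118].max(1).tolist());print(im[185:222,96].max(1).tolist())
E
```

```text
time_s: 10.98
position: [0.5988, -0.0294, 0.0904]
tcp_rot: [[0.118, 0.993, -0.001], [0.993, -0.118, 0.0], [0.0, -0.001, -1.0]]
force: [-1.3, -0.7, -0.9]
opening: 0.131
grasp_force: 30.0
time_s: 11.6
position: [0.599, -0.0294, 0.0966]
tcp_rot: [[0.118, 0.993, -0.0], [0.993, -0.118, 0.0], [0.0, -0.0, -1.0]]
force: [0.3, 0.1, -1.6]
opening: 0.129
grasp_force: 30.0
[149, 138, 119, 99, 71, 37, 93, 148, 163, 165, 163, 164, 164, 164, 164, 164, 164, 163, 165, 164, 165, 164, 166, 165, 165, 166, 166, 143, 86, 30, 22, 29, 29, 20, 8, 15, 44, 45, 27, 13, 19, 23, 21, 20, 19, 52, 127, 152, 162, 168, 168, 167]
[165, 166, 166, 168, 168, 170, 151, 59, 6, 4, 7, 6, 10, 20, 26, 29, 27, 21, 14, 8, 7, 5, 4, 8, 17, 36, 45, 50, 92, 148, 155, 166, 164, 165, 165, 165, 165]
[165, 165, 163, 165, 153, 121, 144, 163, 165, 166, 165, 165, 163, 165, 164, 165, 164, 163, 164, 164, 164, 160, 130, 107, 164, 166, 165, 165, 166, 167, 165, 164, 166, 166, 166, 166, 167]
```

Gripped; the first lift is steady. I'll place the reader from the top view.

```bash
python3 - <<'E'
from h import *
m=vision.camera_model("top");s=vision.camera_model("scene")
a=onz(m,(96,198.9),.17);b=onz(m,(114,200.1),.17)
L=onz(m,(86.5,198.3),.17);d=b-a;d/=np.linalg.norm(d);print("dir -x",d,"ang +x",np.degrees(np.arctan2(-d[1],-d[0])),"back",L)
W=L+d*.08;W[2]=.14;print("window",W)
print("width",onz(m,(96,190),.17)-onz(m,(96,207.8),.17))
n=np.array([-d[1],d[0],0])
im=cv2.imread("pics/scene0.png");im2=cv2.imread("pics/t3.png")
for mm,I in((s,im),(m,im2)):
  for z in(.11,.17):
    for e in(-.026,.026):
      p=proj(mm,[W[0]+n[0]*e,W[1]+n[1]*e,z]);print(p.round(1).tolist(),end=' ')
      I[int(round(p[1])),int(round(p[0]))]=(0,0,255)
A=cv2.resize(im[165:245,370:450],(400,400),interpolation=cv2.INTER_NEAREST);B=cv2.resize(im2[170:230,70:130],(400,400),interpolation=cv2.INTER_NEAREST)
cv2.imwrite("pics/chk.png",np.clip(np.hstack([A,B])*1.6,0,255).astype(np.uint8))
C=W-(-d)*.1035;print("dish target",C)
E
python3 -m handwheel '[{"xyz":[0,0,-6],"delta_rot":[0,0,0],"hand":1},{"xyz":[0,0,-13],"delta_rot":[0,0,0],"hand":1},{"xyz":[0,0,-21],"delta_rot":[0,0,0],"hand":1},{"xyz":[0,0,-30],"delta_rot":[0,0,0],"hand":1},{"xyz":[0,0,-39],"delta_rot":[0,0,0],"hand":1}]'
```

```text
dir -x [-0.05807366 -0.9983123   0.        ] ang +x 86.67075112086556 back [0.4766611  0.44255169 0.17      ]
window [0.47201521 0.3626867  0.14      ]
width [0.05153209 0.00193291 0.        ]
[395.6, 193.6] [394.3, 207.4] [401.6, 179.0] [400.5, 192.9] [119.4, 210.1] [121.0, 192.9] [113.3, 209.1] [114.9, 191.2] dish target [0.46600459 0.25936138 0.14      ]
time_s: 12.22
position: [0.5991, -0.0294, 0.1363]
tcp_rot: [[0.118, 0.993, 0.0], [0.993, -0.118, -0.0], [-0.0, 0.0, -1.0]]
force: [0.1, 0.1, -2.2]
opening: 0.135
grasp_force: 30.0
```

View pics/chk.png

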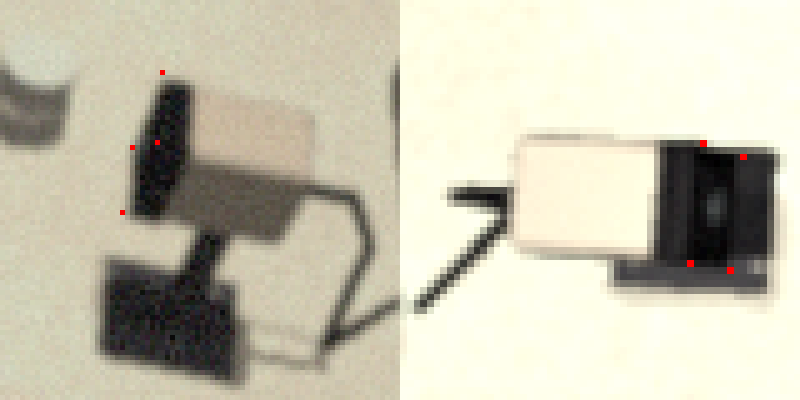

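The drawn window corners fit the dark front in the top view, with the window at about (117,201), and fall 1–2 px off in the scene view. That's good enough. Next I finish the lift, then carry.

```bash
python3 -m handwheel '[{"xyz":[0,0,-9],"delta_rot":[0,0,0],"hand":1},{"xyz":[2,-1,-18],"delta_rot":[0,0,0],"hand":1},{"xyz":[6,-4,-27],"delta_rot":[0,0,0],"hand":1},{"xyz":[12,-7,-34],"delta_rot":[0,0,0],"hand":1},{"xyz":[20,-12,-39],"delta_rot":[0,0,0],"hand":1}]' && python3 -m handwheel '[{"xyz":[10,-6,-3],"delta_rot":[0,0,0],"hand":1},{"xyz":[21,-13,-5],"delta_rot":[0,0,0],"hand":1},{"xyz":[33,-20,-5],"delta_rot":[0,0,0],"hand":1},{"xyz":[45,-27,-5],"delta_rot":[0,0,0],"hand":1},{"xyz":[57,-34,-5],"delta_rot":[0,0,0],"hand":1}]' 
python3 - <<'E'
from h import *
print(tool([.466,.259,.1805]))
im=vision.capture("wrist");cv2.imwrite("pics/w5.png",cv2.cvtColor(im,cv2.COLOR_RGB2BGR))
E
```

```text
time_s: 12.85
position: [0.5893, -0.0076, 0.1751]
tcp_rot: [[0.118, 0.993, 0.0], [0.993, -0.118, 0.0], [0.0, 0.0, -1.0]]
force: [-0.3, 0.9, -2.9]
opening: 0.135
grasp_force: 30.0
time_s: 13.48
position: [0.5619, 0.0535, 0.1794]
tcp_rot: [[0.118, 0.993, -0.0], [0.993, -0.118, 0.0], [0.0, -0.0, -1.0]]
force: [0.2, -0.1, -1.4]
opening: 0.135
grasp_force: 30.0
[ 192.8 -119.4   -1. ]
```

```bash
python3 -m handwheel '[{"xyz":[4,-2,-1],"delta_rot":[0,0,0],"hand":1},{"xyz":[11,-7,-1],"delta_rot":[0,0,0],"hand":1},{"xyz":[20,-12,-1],"delta_rot":[0,0,0],"hand":1},{"xyz":[30,-19,-1],"delta_rot":[0,0,0],"hand":1},{"xyz":[41,-25,-1],"delta_rot":[0,0,0],"hand":1}]' && python3 -m handwheel '[{"xyz":[12,-7,0],"delta_rot":[0,0,0],"hand":1},{"xyz":[24,-15,0],"delta_rot":[0,0,0],"hand":1},{"xyz":[36,-22,0],"delta_rot":[0,0,0],"hand":1},{"xyz":[48,-30,0],"delta_rot":[0,0,0],"hand":1},{"xyz":[60,-37,0],"delta_rot":[0,0,0],"hand":1}]'  && python3 -m handwheel '[{"xyz":[12,-7,0],"delta_rot":[0,0,0],"hand":1},{"xyz":[24,-15,0],"delta_rot":[0,0,0],"hand":1},{"xyz":[36,-22,0],"delta_rot":[0,0,0],"hand":1},{"xyz":[47,-29,0],"delta_rot":[0,0,0],"hand":1},{"xyz":[57,-35,0],"delta_rot":[0,0,0],"hand":1}]' && python3 -m handwheel '[{"xyz":[9,-6,0],"delta_rot":[0,0,0],"hand":1},{"xyz":[17,-11,0],"delta_rot":[0,0,0],"hand":1},{"xyz":[24,-15,0],"delta_rot":[0,0,-0.02],"hand":1},{"xyz":[30,-19,0],"delta_rot":[0,0,-0.05],"hand":1},{"xyz":[34,-21,0],"delta_rot":[0,0,-0.1],"hand":1}]' && python3 -m handwheel '[{"xyz":[1,-1,0],"delta_rot":[0,0,-0.06],"hand":1},{"xyz":[1,-1,0],"delta_rot":[0,0,-0.13],"hand":1},{"xyz":[1,-1,0],"delta_rot":[0,0,-0.2],"hand":1},{"xyz":[1,-1,0],"delta_rot":[0,0,-0.27],"hand":1},{"xyz":[1,-1,0],"delta_rot":[0,0,-0.34],"hand":1}]'
```

```text
time_s: 14.15
position: [0.5419, 0.0969, 0.1805]
tcp_rot: [[0.118, 0.993, -0.0], [0.993, -0.118, 0.0], [0.0, -0.0, -1.0]]
force: [0.2, -0.6, -2.8]
opening: 0.133
grasp_force: 30.0
time_s: 14.78
position: [0.5123, 0.161, 0.1806]
tcp_rot: [[0.118, 0.993, -0.0], [0.993, -0.118, 0.0], [-0.0, -0.0, -1.0]]
force: [-0.2, 0.8, -2.7]
opening: 0.137
grasp_force: 30.0
time_s: 15.4
position: [0.4843, 0.2216, 0.1805]
tcp_rot: [[0.118, 0.993, -0.0], [0.993, -0.118, -0.0], [-0.0, -0.0, -1.0]]
force: [-0.0, -1.0, -2.9]
opening: 0.132
grasp_force: 30.0
time_s: 16.02
position: [0.4676, 0.2574, 0.1805]
tcp_rot: [[0.015, 1.0, -0.0], [1.0, -0.015, -0.0], [-0.0, -0.0, -1.0]]
force: [-0.2, 0.7, -1.8]
opening: 0.137
grasp_force: 30.0
time_s: 16.65
position: [0.4669, 0.2581, 0.1806]
tcp_rot: [[-0.319, 0.948, 0.0], [0.948, 0.319, -0.0], [-0.0, 0.0, -1.0]]
force: [0.2, -0.5, -3.0]
opening: 0.133
grasp_force: 30.0
```

```bash
python3 -m handwheel '[{"xyz":[0,0,0],"delta_rot":[0,0,-0.07],"hand":1},{"xyz":[0,0,0],"delta_rot":[0,0,-0.14],"hand":1},{"xyz":[0,0,0],"delta_rot":[0,0,-0.21],"hand":1},{"xyz":[0,0,0],"delta_rot":[0,0,-0.28],"hand":1},{"xyz":[0,0,0],"delta_rot":[0,0,-0.35],"hand":1}]' && python3 -m handwheel '[{"xyz":[0,0,0],"delta_rot":[0,0,-0.07],"hand":1},{"xyz":[0,0,0],"delta_rot":[0,0,-0.14],"hand":1},{"xyz":[0,0,0],"delta_rot":[0,0,-0.21],"hand":1},{"xyz":[0,0,0],"delta_rot":[0,0,-0.28],"hand":1},{"xyz":[0,0,0],"delta_rot":[0,0,-0.35],"hand":1}]' && python3 -m handwheel '[{"xyz":[0,0,0],"delta_rot":[0,0,-0.07],"hand":1},{"xyz":[0,0,0],"delta_rot":[0,0,-0.14],"hand":1},{"xyz":[0,0,0],"delta_rot":[0,0,-0.21],"hand":1},{"xyz":[0,0,0],"delta_rot":[0,0,-0.27],"hand":1},{"xyz":[0,0,0],"delta_rot":[0,0,-0.32],"hand":1}]' && python3 -m handwheel '[{"xyz":[0,0,0],"delta_rot":[0,0,-0.05],"hand":1},{"xyz":[0,0,0],"delta_rot":[0,0,-0.09],"hand":1},{"xyz":[0,0,0],"delta_rot":[0,0,-0.12],"hand":1},{"xyz":[0,0,0],"delta_rot":[0,0,-0.14],"hand":1},{"xyz":[0,0,0],"delta_rot":[0,0,-0.15],"hand":1}]' && python3 -m handwheel '[{"xyz":[0,0,0],"delta_rot":[0,0,-0.01],"hand":1},{"xyz":[0,0,0],"delta_rot":[0,0,-0.01],"hand":1},{"xyz":[0,0,0],"delta_rot":[0,0,-0.01],"hand":1},{"xyz":[0,0,0],"delta_rot":[0,0,-0.01],"hand":1},{"xyz":[0,0,0],"delta_rot":[0,0,-0.01],"hand":1}]'
python3 - <<'E'
from h import *
print(tool([.466,.2594,.1805]))
m,w=cap("wrist","w6");mt,t=cap("top","t6");ms,s=cap("scene","s6")
A=cv2.resize(w,(400,300));B=cv2.resize(t[160:235,80:180],(400,300),interpolation=cv2.INTER_CUBIC);C=cv2.resize(s[160:250,320:440],(400,300),interpolation=cv2.INTER_CUBIC);D=cv2.resize(w[100:280,140:380],(400,300))
im=np.vstack([np.hstack([A,B]),np.hstack([C,D])]);cv2.imwrite("pics/f.png",np.clip(im[...,::-1]*1.5,0,255).astype(np.uint8))
E
```

```text
time_s: 17.27
position: [0.4669, 0.2581, 0.1805]
tcp_rot: [[-0.625, 0.781, 0.0], [0.781, 0.625, -0.0], [-0.0, 0.0, -1.0]]
force: [-0.2, -0.2, -1.3]
opening: 0.132
grasp_force: 30.0
time_s: 17.9
position: [0.4669, 0.2581, 0.1805]
tcp_rot: [[-0.855, 0.519, -0.0], [0.519, 0.855, -0.0], [-0.0, -0.0, -1.0]]
force: [-0.6, 0.2, -3.1]
opening: 0.137
grasp_force: 30.0
time_s: 18.52
position: [0.4669, 0.2581, 0.1805]
tcp_rot: [[-0.975, 0.224, -0.0], [0.224, 0.975, -0.0], [0.0, -0.0, -1.0]]
force: [0.7, 0.6, -2.7]
opening: 0.132
grasp_force: 30.0
time_s: 19.15
position: [0.4669, 0.2581, 0.1806]
tcp_rot: [[-0.997, 0.078, 0.0], [0.078, 0.997, 0.0], [-0.0, 0.0, -1.0]]
force: [-0.1, 0.3, -2.7]
opening: 0.138
grasp_force: 30.0
time_s: 19.77
position: [0.4669, 0.2581, 0.1806]
tcp_rot: [[-0.998, 0.069, 0.0], [0.069, 0.998, 0.0], [-0.0, 0.0, -1.0]]
force: [-0.0, 0.2, -3.1]
opening: 0.135
grasp_force: 30.0
[1.  1.3 0.1]
```

View pics/f.png

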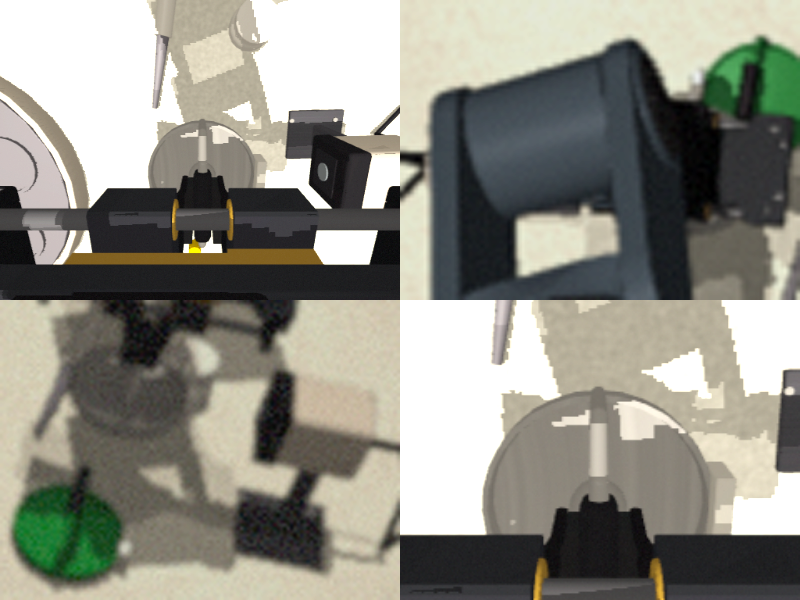

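The dish hangs level in front of the reader with the ball hidden at its middle under the sleeve. The window shows in the wrist picture at about (412,220), so I'll cross-check its position with that ray.

```bash
python3 - <<'E'
from h import *
m=vision.camera_model("wrist");W=np.array([.472,.3627,.14]);print(proj(m,W),onz(m,(412,220),.14))
im=cv2.imread("pics/w6.png");c=im[205:240,398:425].max(2);y,x=np.where(c>60);print(x.mean()+398,y.mean()+205,len(x))
T=[.466,.2594];s=bot.read_state();t=np.radians(86.4)
p=np.array(s["position"][:2])+.0535*np.array([np.cos(t),np.sin(t)]);print("label",p,"z",s["position"][2]-.0605+.02)
print(proj(m,[p[0],p[1],.14]))
E
```

```text
[409.52637211 216.1930363 ] [0.47497394 0.36462463 0.14      ]
413.07883817427387 219.90041493775934 241
label [0.47024552 0.31144834] z 0.14004894094112935
[335.23171997 218.66426092]
```

```bash
python3 -c "
from rig import workorder
print(workorder.hand_in())"
```

```text
the job is handed in; nothing more can be done
None
```

I turned the carousel one stop, lifted the dish out, and handed the job in with it held steady about 5 cm in front of the reader window; by camera the label is within about 2 mm sideways of the window's middle. The hand-in gave no verdict, and the ball was hidden under the grip sleeve in the last pictures, with only the steady load of about 3 N showing it was still aboard.

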